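Stand a fragile biscuit tile in the kiln rack

ROBOT

A 6-joint arm with a two-finger parallel gripper is mounted at the origin on the work surface. World frame = base frame: x ahead of the robot, y to its left, z up, the work surface at z = 0. Lengths are in m, angles in rad, forces in N, time in s.
With the tool pointing down it reaches from about 0.35 to 0.725 m from the base axis. Payload 4.3 kg.
Tool frame: the origin (TCP) lies midway between the tips of the shut fingers; the grasp point (between the pads) lies 19 mm behind it; z points along the fingers, y is the line along which they close (so a half turn about z gives the same grasp; the last joint's range is limited). The gripper opens to 85 mm and grips with 20 to 120 N. Pads are 22 mm wide; open, the fingers measure 114 mm over their backs; the gripper's body (76 mm by 85 mm) begins 54 mm behind the grasp point. The pads swing forward as they close: fully open they stand 13 mm farther back than shut.
Start: joints at [-1.221, 0.377, 0.081, 1.274, 0, 1.46], TCP at [0.255, -0.515, 0.231] pointing down, gripper open.
Joint ranges: [-2.72, 2.72], [-0.84, 1.66], [-1.02, 1.22], [-1.77, 2.12], [-1.37, 1.28], [-3.14, 3.14]. Speed limits (rad/s): [2.57, 2.57, 3.14, 3.14, 3.14, 3.14].

INTERFACE

Orientations are given as a unit quaternion [x, y, z, w].
In Python, from cell import ctrl gives the robot as it stands.
- The arm moves only by the tool arm_command, never from a script. Its arguments are lists of equal length, an entry for each row: "travel": the shift along the tool's x, y, z each as a share of 0.25 m, from -1 to 1, a list of three; "angular": the turn, a rotation vector about the tool's x, y, z each as a share of 120 degrees, from -1 to 1, a list of three; "jaw": the gripper's target within -1 to 1 (fully open at 1, half-way at 0, shut at -1). A call has 1 to 8 rows; each row shifts and turns the commanded pose from where the row before left it, along the tool's axes as they then stand; what a row does not reach is not made up. A row lasts 1/8 s, in which the tool goes at most 62.5 mm and 10.7 degrees, less where a joint would pass 70% of its speed; a pose out of reach is approached as far as the arm can. A call with a number of a shift or a turn outside -1 to 1 is refused whole. A call with a gripper value outside its range is refused whole. The fingers move at their own pace and stop on an object; the grip force is fixed at half the most. Time passes only in rows, so rows that do not move let the fingers close. It gives the time, the measured TCP pose, the force, the opening and the grip force at its end, in the units of the state.
- ctrl.read_state(): the state, without advancing time (a new reading comes with each control period).
- ctrl.get_image(name): name is "scene" or "top" or "wrist"; returns a dict with "color" (384x512x3 uint8, blue, green, red), "camera_matrix" (3x3 intrinsics, pixels), "rvec" (rotation vector, rad) and "tvec" (3), from world to camera coordinates, as OpenCV has them; the wrist camera has in their place "mount" (4x4, takes a point from camera to tool coordinates, whose origin is the TCP and whose axes are the flange's). Camera axes: x right, y down, z forward; pixel columns grow to the right and rows downward; lengths in m; the calibration is good to about 2 mm. A picture is of the moment at which its call begins: read the wrist's pose just before it. There is no depth.
- ctrl.sign_off(): hands the job in; it is judged then, once.
Trained networks look in the newest picture that a camera, given by its name, has taken for a name from the list of things; names that differ only in an ending like _2 or _b are one class to them, and where a whole thing is asked for, a point or a joint stands for the part that bears it (a point fixed in the world has none). Each returns a list of dicts, best first, with "conf" (0 to 1); they miss things now and then, are a little off and sometimes report something else, mostly with a low value. They report only what shows in the picture. A call takes as long as a camera call. They do not tell look-alikes from the thing itself.
- ctrl.silhouettes(thing, camera): "mask" (384x512 bool, what is visible of it) and "centre" ([column, row] in pixels, amid what is visible of it).
The state is a dict: "time_s": time; "joint_positions": joint angles; "qvel": joint speeds; "joint_efforts": joint torques, N m; "position": TCP position; "eef_rot": TCP orientation; "wrist_force": force on the tool from outside, world axes, zero at the start; "wrist_torque": the same for the moment, N m; "grip_width": finger opening in m; "grasp_force": force on a finger pad.
Only numpy, scipy, OpenCV 4.12 (cv2) and the standard library are available. Lean on these libraries where they do the work, as an engineer would, in place of code of your own. Each camera call takes 0.05 s, during which the arm holds its last target. There are 200 camera calls.

TASK

The biscuit-fired tile lying on the plaster block is as brittle as eggshell: never press it with more than 35 N at either finger, and never let it drop or knock hard against anything. Lay it on the sloping wooden rest with its lower end against the lip and let go of it there, then take it afresh (its free upper end is there for that) and stand it upright on its short end, fully down, in the free middle slot of the white kiln rack, lowering it rather than dropping it. Leave the two tiles already in the rack and all the other things on the table where they are.

Things in the scene. Friction and masses are not known exactly. Their poses are not given: they have to be found in the camera images.
- tile: the tile to move: red-brown terracotta, 130 (x) x 60 (y) x 12 (z) mm, about 0.18 kg, its upper face glazed blue with a leaf pattern. Origin: centre of its underside; x along its length, y across its width, z out of the glazed face. The two ends and the two long edges are alike. At the start it lies glazed face up on the plaster block
- tile_center (a point): the middle of the tile (its centre of mass), axes as the tile
- block: fixed white plaster bar 100 (x) x 34 (y) x 32 (z) mm on which the tile lies at the start, overhanging it by 13 mm along each long edge and 15 mm at each end. Origin: centre of its underside
- rest: wooden sloping rest, fixed: a rail 34 mm wide (y) and 80 mm long rises at 55 degrees from level towards its own +x; a lip at its foot stands 12 mm off the rail. Origin: centre of the underside of the 130 x 90 mm base; the corner of rail and lip is at x -35, z 34 mm. A tile laid on it lengthwise overhangs it by 13 mm at each side and 50 mm at its upper end, open behind for a finger
- rest_mid (a point): where the middle of the tile comes to be when it lies properly on the rest, lower end against the lip; axes as the rest (z up, rail rises to +x at 55 degrees)
- rack: fixed white kiln rack, 150 (x) x 82 (y) mm, three upright slots side by side along x, 58 mm apart, each 18 mm wide (x) and 66 mm long (y). Slot floor 12 mm above the table, side walls up to 57 mm, the cheeks at a slot's two ends (34 mm wide) up to 117 mm. A tile in it stands on its short end, its faces square to the rack's x, its top at 142 mm. Origin: centre of the underside; z up
- slot (a point): the middle of the floor of the free middle slot, 12 mm above the table; axes as the rack
- tile_left: a tile of the same size with white glaze, standing in the slot on the rack's -x side; loose, to be left alone. Origin: centre of its lower end face
- tile_right: a tile of the same size with amber glaze, standing in the slot on the rack's +x side; loose, to be left alone. Origin: centre of its lower end face
- cup: bystander: terracotta cup, 72 mm across, 85 mm high; origin under its centre
- jar: bystander: green glass jar with white lid, 68 mm across, 90 mm high; origin under its centre
- brush: bystander: brush, 180 mm long, lying along its x; origin under its middle
- sponge: bystander: yellow sponge-shaped block 100 x 65 x 35 mm; origin under its centre
- mould: bystander: white plaster mould 120 x 90 x 60 mm; origin under its centre
- bowl: bystander: white bowl, 100 mm across, 55 mm high; origin under its centre
Mind the look-alikes: they are no part of the job. Of the things that look like the rest, take the one that is farthest from the robot's base at the start.

How it is judged:
By the outcome, as a careful person would: the job done as asked, in the order asked, and still so for the second after the job is handed in, with the robot touching nothing.
It also fails if it takes over 67 s, if anything falls off the work surface, if the arm or the gripper's body presses on something with over 40 N, if the wrist force passes 120 N, or if a joint passes its speed limit or range.

## Working session

There is one attempt and no reset: what is moved stays moved. The work goes in short steps, Python scripts to look and compute and a tool call to move; the robot and the scene stay as the last step left them, time stands still between calls to the robot, and variables do not carry over. Pictures are saved under pics/ and viewed, at most 10 in all, crops included, and the job is handed in when it is done.

Besides the shell and the picture viewer there is one more tool, called after "Emit:" as name(argument=value, ...) on one line, values as JSON. arm_command: Moves the arm, as the interface text tells. Its arguments: {"type":"object","properties":{"travel":{"type":"array","items":{"type":"array","items":{"type":"number","minimum":-1,"maximum":1}}},"angular":{"type":"array","items":{"type":"array","items":{"type":"number","minimum":-1,"maximum":1}}},"jaw":{"type":"array","items":{"type":"number"}}},"required":["travel","angular","jaw"]}

```bash
mkdir -p pics; ls; cat > h.py <<'E'
import numpy as np, cv2
from scipy.spatial.transform import Rotation as R
from cell import ctrl
def campose(im, st=None):
    K=np.array(im["camera_matrix"])
    if "rvec" in im:
        Rc=cv2.Rodrigues(np.array(im["rvec"],float))[0]; t=np.array(im["tvec"],float).ravel()
        return K,Rc,t
    T=np.eye(4);T[:3,:3]=R.from_quat(st["eef_rot"]).as_matrix();T[:3,3]=st["position"]
    C=np.linalg.inv(T@np.array(im["mount"])); return K,C[:3,:3],C[:3,3]
def toplane(px,z,cam):
    K,Rc,t=cam; px=np.atleast_2d(px).astype(float)
    d=np.c_[px,np.ones(len(px))]@np.linalg.inv(K).T@Rc; c=-Rc.T@t
    return c+d*((z-c[2])/d[:,2])[:,None]
def proj(P,cam):
    K,Rc,t=cam; q=(np.atleast_2d(P)@Rc.T+t)@K.T; return q[:,:2]/q[:,2:]
E
python3 - <<'E'
from h import *
st=ctrl.read_state();print(st)
ims={}
for n in("scene","top"):
    im=ctrl.get_image(n);ims[n]=im;cv2.imwrite(f"pics/{n}0.png",im["color"])
    cam=campose(im);print(n,-cam[1].T@cam[2])
    for th in("tile","block","rest","rack","tile_left","tile_right"):
        for d in ctrl.silhouettes(th,n)[:5]:
            m=d["mask"].astype(np.uint8);print(n,th,round(d["conf"],2),np.round(d["centre"]),m.sum(),cv2.minAreaRect(cv2.findNonZero(m)))
big=np.hstack([ims["scene"]["color"]]);
E
```

```text
pics
{'time_s': 0.0, 'joint_positions': array([-1.22127338e+00,  3.78081364e-01,  7.96229807e-02,  1.27439723e+00,
       -5.01169971e-05,  1.46049688e+00]), 'qvel': array([-2.21575481e-03, -5.92008539e-04, -1.05805800e-03, -1.29957710e-05,
       -2.18627707e-04, -8.15412814e-04]), 'joint_efforts': array([ 2.64830967e-03, -4.63600874e+01,  2.69875038e+01,  2.06303399e-02,
        4.65260359e-05, -4.12013549e-06]), 'position': array([ 0.25494325, -0.51465663,  0.2303493 ]), 'eef_rot': array([ 9.73686114e-01,  2.27890963e-01, -1.47743534e-04, -1.01929730e-03]), 'wrist_force': array([-5.84508811e-04, -7.32742833e-01, -3.32431611e-01]), 'wrist_torque': array([0.00205155, 0.03254708, 0.04015285]), 'grasp_force': 0.0, 'grip_width': 0.0856332070421802}
scene [1.01545874 0.63588353 1.01028386]
scene tile 0.83 [209. 151.] 465 ((211.3839874267578, 151.98635864257812), (14.66491413116455, 34.74138641357422), 51.709835052490234)
scene block 0.27 [231. 261.] 668 ((231.0, 261.5), (33.0, 24.0), 90.0)
scene block 0.25 [201. 235.] 1356 ((201.18772888183594, 237.58206176757812), (43.046287536621094, 
[... 1656 characters left out ...]
22.5, 279.00006103515625), (34.68259048461914, 46.081764221191406), 75.96376037597656)
top rack 0.65 [349. 198.] 997 ((350.9339599609375, 197.51885986328125), (45.741058349609375, 22.389768600463867), 74.05460357666016)
top rack 0.6 [150. 217.] 1314 ((150.0, 216.5), (33.0, 62.0), 90.0)
top rack 0.31 [ 86. 221.] 653 ((92.18836212158203, 224.58560180664062), (61.9049186706543, 14.979665756225586), 24.443954467773438)
top tile_left 0.63 [168. 215.] 245 ((169.0, 215.5), (23.0, 10.0), 90.0)
top tile_left 0.46 [349. 199.] 943 ((350.81085205078125, 197.63516235351562), (45.21570587158203, 21.32122802734375), 72.89727020263672)
top tile_right 0.69 [125. 219.] 312 ((126.5, 216.5), (23.0, 13.0), 90.0)
```

```bash
python3 - <<'E'
from h import *
im=ctrl.get_image("top");cam=campose(im)
c=im["color"][140:340,80:400];c=cv2.resize(c,None,fx=2.5,fy=2.5,interpolation=cv2.INTER_CUBIC);cv2.imwrite("pics/topc.png",c)
s=cv2.imread("pics/scene0.png")[120:300,180:420];cv2.imwrite("pics/scc.png",cv2.resize(s,None,fx=3.3,fy=3.3,interpolation=cv2.INTER_CUBIC))
for n,p,z in(("tile",(350,196.7),.044),("rest",(246.3,212),.0),("rest",(165,290),.0),("rest",(238.6,270.6),0),("rest",(322.5,279),0),("rack",(150,216.5),.06),("tl",(169,215.5),.142),("tr",(126.5,216.5),.142)):
    w=toplane(p,z,cam)[0];print(n,w.round(3),np.hypot(*w[:2]).round(3))
print(proj([[.4,0,0],[.5,0,0],[.4,.1,0]],cam))
E
```

```text
tile [ 0.571 -0.27   0.044] 0.632
rest [0.528 0.029 0.   ] 0.529
rest [0.299 0.264 0.   ] 0.399
rest [0.356 0.05  0.   ] 0.36
rest [ 0.333 -0.196  0.   ] 0.386
rack [0.51  0.299 0.06 ] 0.591
tl [0.509 0.229 0.142] 0.558
tr [0.505 0.341 0.142] 0.61
[[255.76698481 255.59821548]
 [255.93949517 221.56715032]
 [221.72074557 255.45707267]]
```

View pics/topc.png

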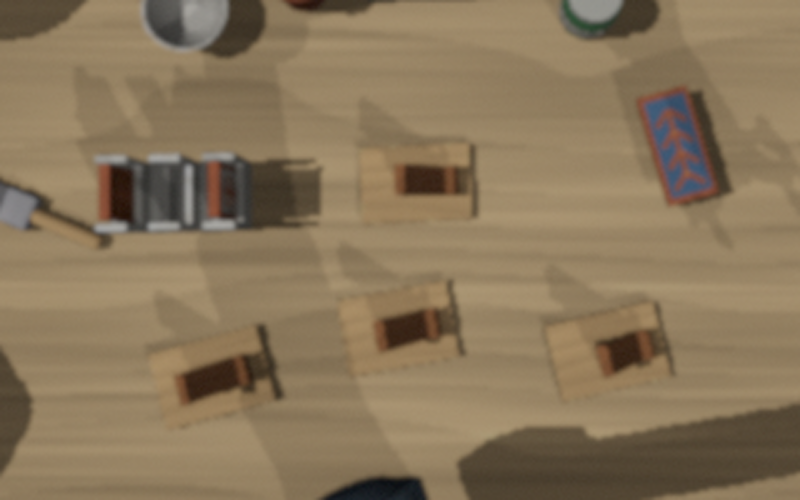

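View pics/scc.png

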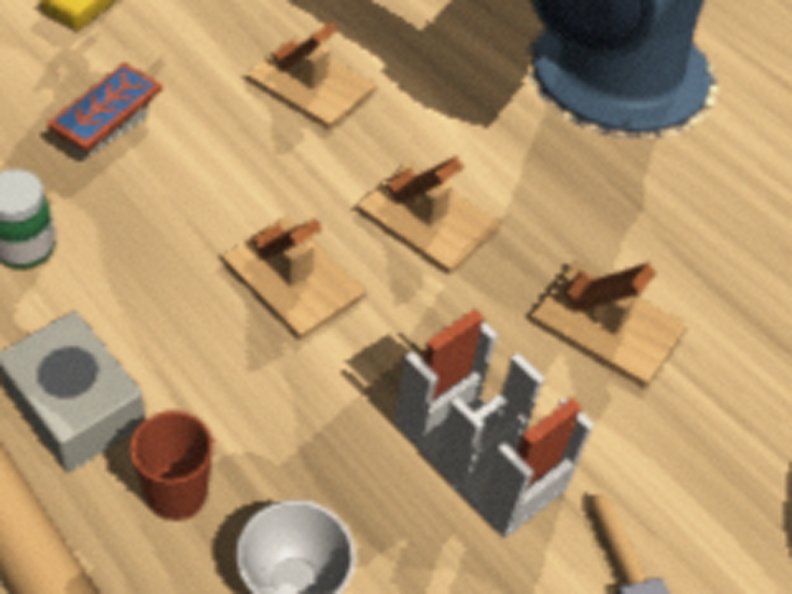

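The top view (up = +x, left = +y) shows the tile at crop (678,145) and four rests. The farthest is at crop (415,180), about (0.53, 0.03) m, with its lip on the right (−y) and its rail rising to +y. The rack is at crop (172,193) with tiles in its outer slots. I'll go above the tile first.

```bash
cat >> h.py <<'E'
def axes(x,z):
    z=np.array(z,float);z/=np.linalg.norm(z);x=np.array(x,float);x=x-z*(x@z);x/=np.linalg.norm(x)
    return np.c_[x,np.cross(z,x),z]
def down(deg): a=np.radians(deg);return axes([np.cos(a),np.sin(a),0],[0,0,-1])
def plan(p,Rt,n=None,frm=None):
    """equal rows taking the tool from its present pose to p,Rt (travel/.25, turn/120deg)"""
    if frm is None:
        st=ctrl.read_state();frm=(st["position"],R.from_quat(st["eef_rot"]).as_matrix())
    p0,R0=np.array(frm[0]),frm[1];t=R0.T@(np.array(p)-p0);w=R.from_matrix(R0.T@Rt).as_rotvec()
    k=n or int(max(np.ceil(np.linalg.norm(t)/.055),np.ceil(np.linalg.norm(w)/.18),1))
    A=R.from_rotvec(w/k).as_matrix();S=sum(np.linalg.matrix_power(A,i) for i in range(k));s=np.linalg.solve(S,t)
    print(k,"rows: travel",(s/.25).round(4).tolist(),"angular",(w/k/np.radians(120)).round(4).tolist())
    if k>2:
        P,Q=p0.copy(),R0.copy();L=[]
        for i in range(k): P=P+Q@s;Q=Q@A;L.append(P.round(3).tolist())
        print(" path",L[::max(1,k//4)])
    return p,Rt
E
python3 - <<'E'
from h import *
st=ctrl.read_state()
print(np.array(ctrl.get_image("wrist")["mount"]).round(3).tolist())
plan([.571,-.27,.22],down(17))
E
```

```text
[[0.0, -0.958, -0.286, 0.072], [1.0, 0.0, 0.001, -0.0], [-0.0, -0.286, 0.958, -0.142], [0.0, 0.0, 0.0, 1.0]]
8 rows: travel [0.1928, -0.0538, 0.0057] angular [0.0, -0.0, 0.0097]
 path [[0.292, -0.482, 0.23], [0.369, -0.417, 0.227], [0.448, -0.356, 0.224], [0.529, -0.298, 0.221]]
```

Emit:
arm_command(travel=[[0.19, -0.054, 0.006], [0.193, -0.054, 0.006], [0.193, -0.054, 0.006], [0.193, -0.054, 0.006], [0.193, -0.054, 0.006], [0.193, -0.054, 0.006], [0.193, -0.054, 0.006], [0.193, -0.054, 0.006]], angular=[[0, 0, 0.0097], [0, 0, 0.0097], [0, 0, 0.0097], [0, 0, 0.0097], [0, 0, 0.0097], [0, 0, 0.0097], [0, 0, 0.0097], [0, 0, 0.0097]], jaw=[1, 1, 1, 1, 1, 1, 1, 1])

```text
time_s: 1.8
position: [0.5717, -0.2686, 0.2194]
eef_rot: [0.989, 0.148, 0.0, 0.0]
wrist_force: [0.2, -0.6, -0.0]
grip_width: 0.0855
grasp_force: 0.0
```

```bash
cat >> h.py <<'E'
def wrist(name=None):
    st=ctrl.read_state();im=ctrl.get_image("wrist")
    if name: cv2.imwrite(f"pics/{name}.png",im["color"])
    return im,campose(im,st)
E
python3 - <<'E'
from h import *
st=ctrl.read_state();print(st["position"],st["joint_positions"].round(2))
im,cam=wrist("w1")
for d in ctrl.silhouettes("tile","wrist")[:2]:
    m=d["mask"].astype(np.uint8);r=cv2.minAreaRect(cv2.findNonZero(m))
    c=toplane(cv2.boxPoints(r),.044,cam);cnt=max(cv2.findContours(m,0,2)[0],key=cv2.contourArea)
    W=toplane(cnt.reshape(-1,2),.044,cam)[:,:2].astype(np.float32)
    print(round(d["conf"],2),d["centre"],m.sum(),cv2.minAreaRect(W*1000))
    print(cv2.boundingRect(m))
E
```

```text
[ 0.57172389 -0.26863059  0.21942029] [-0.54  0.5   0.24  1.31 -0.    2.31]
0.79 [258.6, 175.3] 8001 ((566.9830322265625, -275.11309814453125), (129.53404235839844, 59.83651351928711), 17.01679801940918)
(226, 110, 65, 132)
```

View pics/w1.png

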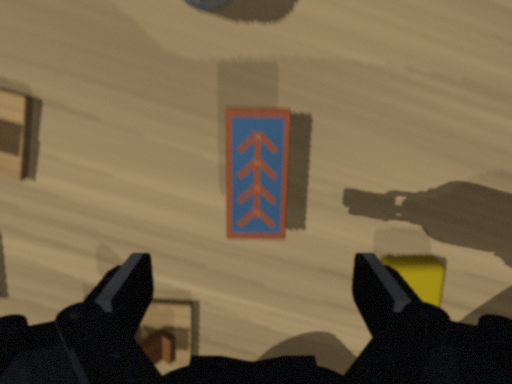

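The wrist view shows the tile at pixels (226–291, 110–242), measuring 129.5×59.8 mm as it should, centred at (0.567, −0.275) with yaw 17°. I'll descend to 0.12 m and check again.

```bash
python3 - <<'E'
from h import *
plan([.567,-.275,.10],down(17))
E
```

```text
3 rows: travel [-0.0122, 0.0084, 0.1581] angular [-0.0001, -0.0002, 0.001]
 path [[0.572, -0.269, 0.179], [0.569, -0.272, 0.14], [0.567, -0.275, 0.1]]
```

Emit:
arm_command(travel=[[-0.022, 0.013, 0.15], [-0.014, 0.012, 0.16], [0, 0, 0.16], [0, 0, 0]], angular=[[0, 0, 0], [0, 0, 0], [0, 0, 0], [0, 0, 0]], jaw=[1, 1, 1, 1])

```text
time_s: 2.4
position: [0.5603, -0.277, 0.0984]
eef_rot: [0.989, 0.148, -0.003, -0.002]
wrist_force: [-0.1, -0.4, -0.4]
grip_width: 0.0856
grasp_force: 0.0
```

```bash
python3 - <<'E'
from h import *
st=ctrl.read_state();print(st["position"])
im,cam=wrist("w2")
for d in ctrl.silhouettes("tile","wrist")[:2]:
    m=d["mask"].astype(np.uint8);cnt=max(cv2.findContours(m,0,2)[0],key=cv2.contourArea)
    W=toplane(cnt.reshape(-1,2),.044,cam)[:,:2].astype(np.float32)
    r=cv2.minAreaRect(W*1000);print(round(d["conf"],2),m.sum(),cv2.boundingRect(m),r)
plan([.567,-.275,.017],down(17))
E
```

```text
[ 0.56032166 -0.27697695  0.09841404]
0.6 19807 (202, 94, 107, 204) ((567.2464599609375, -274.7674255371094), (129.3091278076172, 59.5291748046875), 16.265182495117188)
2 rows: travel [0.0087, -0.0051, 0.1715] angular [0.0001, -0.0, 0.0]
```

Emit:
arm_command(travel=[[0.018, -0.01, 0], [0, 0, 0.1], [0, 0, 0.1], [0, 0, 0.08], [0, 0, 0.046], [0, 0, 0]], angular=[[0, 0, 0], [0, 0, 0], [0, 0, 0], [0, 0, 0], [0, 0, 0], [0, 0, 0]], jaw=[1, 1, 1, 1, 1, 1])

```text
time_s: 3.25
position: [0.5675, -0.2746, 0.0206]
eef_rot: [0.989, 0.148, 0.0, 0.0]
wrist_force: [-0.1, -0.1, 0.8]
grip_width: 0.0851
grasp_force: 0.0
```

Emit:
arm_command(travel=[[0, 0, 0], [0, 0, 0], [0, 0, 0], [0, 0, 0]], angular=[[0, 0, 0], [0, 0, 0], [0, 0, 0], [0, 0, 0]], jaw=[0.47, 0.47, 0.47, 0.47])

```text
time_s: 3.75
position: [0.5673, -0.2747, 0.0205]
eef_rot: [0.989, 0.148, 0.0, 0.0]
wrist_force: [-0.2, 0.0, -0.5]
grip_width: 0.0629
grasp_force: 0.0
```

Emit:
arm_command(travel=[[0, 0, 0.016], [0, 0, 0], [0, 0, 0]], angular=[[0, 0, 0], [0, 0, 0], [0, 0, 0]], jaw=[0.43, 0.41, 0.4])

```text
time_s: 4.12
position: [0.567, -0.2745, 0.016]
eef_rot: [0.989, 0.148, -0.0, -0.0]
wrist_force: [-0.2, 0.1, -1.8]
grip_width: 0.0598
grasp_force: 8.8
```

Emit:
arm_command(travel=[[0, 0, 0], [0, 0, 0]], angular=[[0, 0, 0], [0, 0, 0]], jaw=[0.39, 0.39])

```text
time_s: 4.38
position: [0.5669, -0.2744, 0.016]
eef_rot: [0.989, 0.148, -0.0, -0.0]
wrist_force: [0.3, 0.6, -3.1]
grip_width: 0.0599
grasp_force: 19.5
```

Emit:
arm_command(travel=[[0, 0, 0], [0, 0, 0]], angular=[[0, 0, 0], [0, 0, 0]], jaw=[0.38, 0.38])

```text
time_s: 4.62
position: [0.5671, -0.2745, 0.0162]
eef_rot: [0.989, 0.148, -0.0, -0.0]
wrist_force: [-0.7, -0.7, -2.3]
grip_width: 0.0594
grasp_force: 31.1
```

Emit:
arm_command(travel=[[0, 0, 0], [0, 0, -0.02], [0, 0, -0.06], [0, 0, 0]], angular=[[0, 0, 0], [0, 0, 0], [0, 0, 0], [0, 0, 0]], jaw=[0.387, 0.387, 0.387, 0.387])

```text
time_s: 5.12
position: [0.5689, -0.2756, 0.0386]
eef_rot: [0.989, 0.148, 0.002, 0.001]
wrist_force: [0.2, -0.2, -2.8]
grip_width: 0.0593
grasp_force: 31.1
```

```bash
python3 - <<'E'
from h import *
st=ctrl.read_state();print(st["position"],st["grasp_force"],st["grip_width"])
P=plan([.55,-.17,.25],down(50))
plan([.50,-.12,.30],down(90),frm=P)
E
```

```text
[ 0.56887322 -0.27558846  0.03864767] 31.13515019416809 0.05927144507929419
5 rows: travel [0.0301, -0.0813, -0.1692] angular [0.0004, -0.0002, -0.0549]
 path [[0.57, -0.254, 0.081], [0.569, -0.232, 0.123], [0.565, -0.211, 0.165], [0.559, -0.19, 0.208], [0.55, -0.17, 0.25]]
4 rows: travel [0.0247, -0.0677, -0.05] angular [0.0, 0.0, -0.0833]
 path [[0.541, -0.154, 0.262], [0.529, -0.141, 0.275], [0.516, -0.129, 0.288], [0.5, -0.12, 0.3]]
```

```bash
python3 - <<'E'
from h import *
plan([.525,-.09,.31],down(90),n=8)
E
```

```text
8 rows: travel [0.0596, -0.0826, -0.1358] angular [0.0003, -0.0, -0.076]
 path [[0.577, -0.251, 0.073], [0.581, -0.201, 0.14], [0.57, -0.151, 0.208], [0.543, -0.108, 0.276]]
```

Emit:
arm_command(travel=[[0.06, -0.083, -0.136], [0.06, -0.083, -0.136], [0.06, -0.083, -0.136], [0.06, -0.083, -0.136], [0.06, -0.083, -0.136], [0.06, -0.083, -0.136], [0.06, -0.083, -0.136], [0.06, -0.083, -0.136]], angular=[[0, 0, -0.076], [0, 0, -0.076], [0, 0, -0.076], [0, 0, -0.076], [0, 0, -0.076], [0, 0, -0.076], [0, 0, -0.076], [0, 0, -0.076]], jaw=[0.392, 0.392, 0.392, 0.392, 0.392, 0.392, 0.392, 0.392])

```text
time_s: 6.12
position: [0.5234, -0.0873, 0.3096]
eef_rot: [0.705, 0.709, 0.0, 0.0]
wrist_force: [0.8, -0.8, -2.3]
grip_width: 0.0594
grasp_force: 27.6
```

Emit:
arm_command(travel=[[0, 0, 0]], angular=[[0, 0, 0]], jaw=[0.392])

```text
time_s: 6.25
position: [0.5246, -0.0874, 0.312]
eef_rot: [0.707, 0.707, 0.002, 0.003]
wrist_force: [-1.0, -0.6, -3.2]
grip_width: 0.0596
grasp_force: 27.5
```

```bash
python3 - <<'E'
from h import *
st=ctrl.read_state();print(st["position"],st["grasp_force"],st["joint_positions"].round(2))
im,cam=wrist("w3")
for th in("rest","tile"):
  for d in ctrl.silhouettes(th,"wrist")[:3]:
    m=d["mask"].astype(np.uint8);cnt=max(cv2.findContours(m,0,2)[0],key=cv2.contourArea)
    W=toplane(cnt.reshape(-1,2),0.0,cam)[:,:2].astype(np.float32)
    print(th,round(d["conf"],2),m.sum(),cv2.boundingRect(m),cv2.minAreaRect(W*1000))
E
```

```text
[ 0.52458014 -0.08741424  0.31199369] 27.515410780906677 [-0.28  0.28  0.14  1.43  0.    1.29]
rest 0.82 6130 (65, 179, 92, 97) ((311.084228515625, -204.44015502929688), (127.56066131591797, 135.837890625), 12.543073654174805)
rest 0.65 7716 (53, 0, 109, 102) ((346.9353942871094, 40.385650634765625), (107.22016143798828, 120.89151763916016), 11.199484825134277)
tile 0.83 39210 (166, 114, 178, 253) ((526.8387451171875, -241.78179931640625), (403.93170166015625, 237.4490203857422), 89.83385467529297)
```

View pics/w3.png

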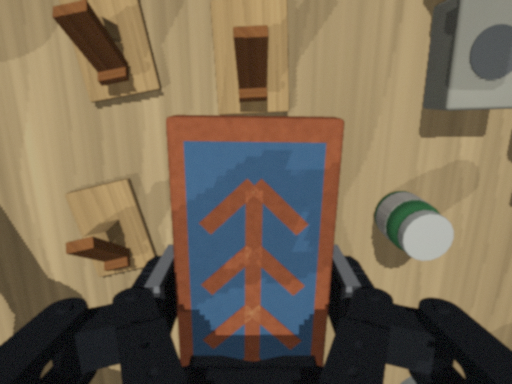

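The view shows the target rest ahead of the tile: rail at columns 235–269 and rows 26–88, lip at rows 88–100, base sides at columns ~213 and ~288. I'll fit its pose to that rail outline.

```bash
python3 - <<'E'
from h import *
im,cam=wrist(); g=im["color"]
def model(x,y,yaw):
    c,s=np.cos(yaw),np.sin(yaw)
    L=lambda P:np.c_[x+c*P[:,0]-s*P[:,1],y+s*P[:,0]+c*P[:,1],P[:,2]]
    rail=np.array([[-.035,-.017,.034],[-.035,.017,.034],[.0109,.017,.0995],[.0109,-.017,.0995]])
    return L(rail)
hsv=cv2.cvtColor(g,cv2.COLOR_BGR2HSV);sub=g[0:114,200:300]
# dark brown mask of rail
m=((g[:,:,2].astype(int)<125)&(g[:,:,2].astype(int)-g[:,:,0]>25)).astype(np.uint8);m[:, :225]=0;m[:,285:]=0;m[110:]=0
for r in range(22,104,4):
    q=np.where(m[r])[0];print(r,(q.min(),q.max()) if len(q) else None,g[r,252].tolist(),end=" | ")
print()
for a in((.528,.029,np.pi/2),): print(proj(model(*a),cam).round(1).tolist())
# base sides by gradient at rows 60,105
for r in(15,50,75): 
    v=g[r,200:300].astype(int).sum(1);print(r,v.tolist())
v=cv2.resize(sub,None,fx=6,fy=5,interpolation=cv2.INTER_CUBIC);cv2.imwrite("pics/rz.png",v)
E
```

```text
22 None [97, 142, 171] | 26 None [54, 93, 142] | 30 None [48, 89, 137] | 34 (np.int64(241), np.int64(269)) [49, 83, 127] | 38 (np.int64(236), np.int64(270)) [24, 38, 63] | 42 (np.int64(236), np.int64(270)) [28, 39, 62] | 46 (np.int64(236), np.int64(270)) [22, 39, 63] | 50 (np.int64(237), np.int64(269)) [12, 32, 57] | 54 (np.int64(237), np.int64(269)) [25, 41, 63] | 58 (np.int64(238), np.int64(269)) [23, 39, 60] | 62 (np.int64(238), np.int64(269)) [21, 39, 62] | 66 (np.int64(238), np.int64(269)) [19, 37, 60] | 70 (np.int64(239), np.int64(269)) [18, 40, 60] | 74 (np.int64(239), np.int64(269)) [18, 37, 61] | 78 (np.int64(240), np.int64(269)) [26, 42, 64] | 82 (np.int64(240), np.int64(269)) [23, 38, 63] | 86 (np.int64(241), np.int64(269)) [27, 46, 72] | 90 None [51, 90, 135] | 94 None [51, 89, 135] | 98 (np.int64(241), np.int64(268)) [24, 43, 67] | 102 (np.int64(242), np.int64(268)) [52, 77, 98] | 
[[271.3, 85.7], [242.2, 85.8], [239.6, 32.9], [275.7, 32.9]]
15 [432, 438, 444, 438, 436, 434, 428, 431, 420, 417, 413, 404, 393, 395, 407, 411, 420, 421, 433, 431, 425, 425, 434, 431, 422, 42
[... 680 characters left out ...]
, 136, 138, 135, 131, 126, 134, 150, 156, 209, 293, 359, 384, 392, 403, 405, 404, 400, 390, 387, 394, 407, 414, 405, 392, 386, 379, 386, 385, 376, 360, 358, 371, 370, 367, 367, 361, 364, 352, 358]
75 [442, 442, 432, 437, 432, 439, 433, 430, 429, 424, 422, 422, 422, 435, 445, 446, 430, 402, 402, 411, 419, 427, 433, 425, 427, 408, 398, 403, 401, 412, 413, 416, 419, 415, 417, 420, 420, 413, 375, 283, 185, 124, 139, 120, 116, 137, 132, 139, 142, 132, 144, 132, 121, 122, 122, 122, 126, 133, 134, 136, 139, 124, 132, 143, 147, 149, 140, 143, 186, 274, 351, 385, 390, 386, 402, 401, 400, 394, 382, 376, 380, 394, 404, 410, 412, 424, 431, 427, 421, 413, 366, 337, 349, 361, 360, 365, 361, 362, 383, 416]
```

View pics/rz.png

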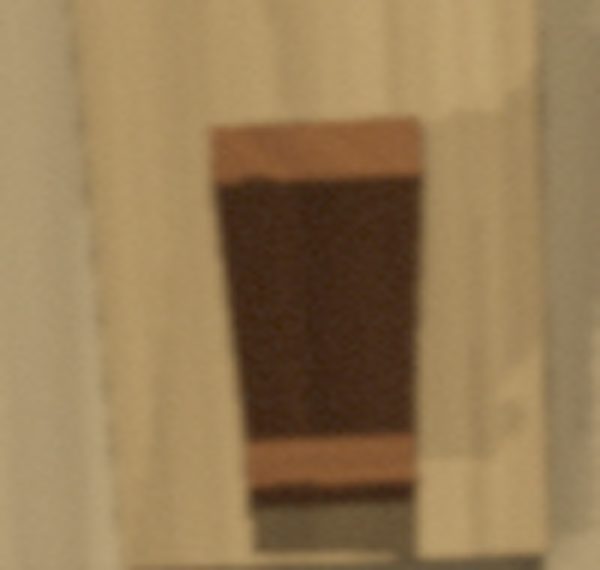

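```bash
python3 - <<'E'
from h import *
from scipy.optimize import least_squares
im,cam=wrist()
rail=np.array([[-.035,-.017,.034],[-.035,.017,.034],[.0109,.017,.0995],[.0109,-.017,.0995],[-.0448,-.017,.0409],[-.0448,.017,.0409]])
obs=np.array([[269.2,87.2],[241.2,87.6],[236,36.6],[270,35.6],[269,97],[241.7,97.5]])
def L(v):
    c,s=np.cos(v[2]),np.sin(v[2]);return np.c_[v[0]+c*rail[:,0]-s*rail[:,1],v[1]+s*rail[:,0]+c*rail[:,1],rail[:,2]]
r=least_squares(lambda v:(proj(L(v),cam)-obs).ravel(),[.528,.029,1.57])
x,y,a=r.x;print(x,y,np.degrees(a),r.fun.round(1))
# base side consistency
e=lambda u,w:[x+np.cos(a)*u-np.sin(a)*w,y+np.sin(a)*u+np.cos(a)*w,.01]
print(proj([e(-.02,-.045),e(-.02,.045),e(.05,-.045),e(.05,.045)],cam).round(1).tolist())
E=np.array([np.cos(a),np.sin(a),0]);u=np.r_[E[:2]*np.cos(np.radians(55)),np.sin(np.radians(55))];nrm=np.r_[-E[:2]*np.sin(np.radians(55)),np.cos(np.radians(55))]
mid=np.array([x,y,0])+E*-.035+[0,0,.034]+u*.065+nrm*.006
print("mid",mid,"u",u,"n",nrm)
Rt=axes(u,-nrm)
# TCP is 19+~3.5mm ahead of the tile middle along tool z at this grasp (picked at z=.016, middle .038)
st=ctrl.read_state();print(st["position"],st["joint_positions"].round(2))
off=.022
f=plan(mid+nrm*(.07-off)+u*.02,Rt)
E
```

```text
0.5239075109617617 0.02639374254472982 92.2847383687419 [ 0.2  0.3 -0.9  1.1 -0.7  0.1  1.3 -0.5  0.9 -0.7 -1.1  0. ]
[[291.2, 74.0], [217.6, 77.2], [290.6, 10.2], [213.4, 13.8]]
mid [0.52401246 0.02376339 0.09068634] u [-0.02286599  0.57312047  0.81915204] n [ 0.03265602 -0.81850086  0.57357644]
[ 0.52359891 -0.08844806  0.30660523] [-0.29  0.28  0.14  1.43 -0.    1.29]
6 rows: travel [0.0074, 0.0028, 0.1324] angular [0.0014, 0.0763, -0.0031]
 path [[0.524, -0.087, 0.274], [0.525, -0.079, 0.241], [0.525, -0.067, 0.21], [0.525, -0.05, 0.182], [0.525, -0.029, 0.156], [0.525, -0.004, 0.135]]
```

Emit:
arm_command(travel=[[0.007, 0.003, 0.132], [0.007, 0.003, 0.132], [0.007, 0.003, 0.132], [0.007, 0.003, 0.132], [0.007, 0.003, 0.132], [0.007, 0.003, 0.132], [0, 0, 0], [0, 0, 0]], angular=[[0.0014, 0.0763, -0.003], [0.0014, 0.0763, -0.003], [0.0014, 0.0763, -0.003], [0.0014, 0.0763, -0.003], [0.0014, 0.0763, -0.003], [0.0014, 0.0763, -0.003], [0, 0, 0], [0, 0, 0]], jaw=[0.392, 0.392, 0.392, 0.392, 0.392, 0.392, 0.392, 0.392])

```text
time_s: 7.5
position: [0.5267, -0.0053, 0.1371]
eef_rot: [0.615, 0.641, 0.32, -0.331]
wrist_force: [0.2, -0.6, -1.6]
grip_width: 0.0594
grasp_force: 27.6
```

```bash
cat >> h.py <<'E'
mid=np.array([.52401,.02376,.09069]);u=np.array([-.02287,.57312,.81915]);nrm=np.array([.03266,-.8185,.57358]);Rrest=axes(u,-nrm)
def rel(off=.022):
    """tile middle (held) relative to its place: along u, nrm, side; and tilt error"""
    st=ctrl.read_state();Q=R.from_quat(st["eef_rot"]).as_matrix();p=st["position"]-Q[:,2]*off-mid
    print("along u %.1f n %.1f side(tool y) %.1f mm"%tuple(1000*np.array([p@u,p@nrm,p@Rrest[:,1]])),"roterr deg",np.degrees(R.from_matrix(Q.T@Rrest).as_rotvec()).round(2),"F",st["wrist_force"].round(1),"grip",st["grasp_force"].round(1),st["joint_positions"].round(2))
E
python3 - <<'E'
from h import *
rel(); im=ctrl.get_image("scene");c=im["color"][130:270,200:380];cv2.imwrite("pics/s4.png",cv2.resize(c,None,fx=4,fy=4,interpolation=cv2.INTER_CUBIC))
E
```

```text
Traceback (most recent call last):
  File "h.py", line 42, in rel
    print("along u %.1f n %.1f side(tool y) %.1f mm"%tuple(1000*np.array([p@u,p@nrm,p@Rrest[:,1]])),"roterr deg",np.degrees(R.from_matrix(Q.T@Rrest).as_rotvec()).round(2),"F",st["wrist_force"].round(1),"grip",st["grasp_force"].round(1),st["joint_positions"].round(2))
                                                                                                                                                                                                                 ^^^^^^^^^^^^^^^^^^^^^^^
AttributeError: 'float' object has no attribute 'round'
```

```bash
sed -i 's/st\["grasp_force"\].round(1)/round(st["grasp_force"],1)/' h.py
python3 - <<'E'
from h import *
rel(); im=ctrl.get_image("scene");c=im["color"][130:270,200:380];cv2.imwrite("pics/s4.png",cv2.resize(c,None,fx=4,fy=4,interpolation=cv2.INTER_CUBIC))
E
```

```text
along u 21.4 n 72.5 side(tool y) 1.5 mm roterr deg [0.12 0.23 0.13] F [ 0.2 -0.6 -1.6] grip 27.6 [-0.56  0.75  0.04  1.52  0.74  0.7 ]
```

View pics/s4.png

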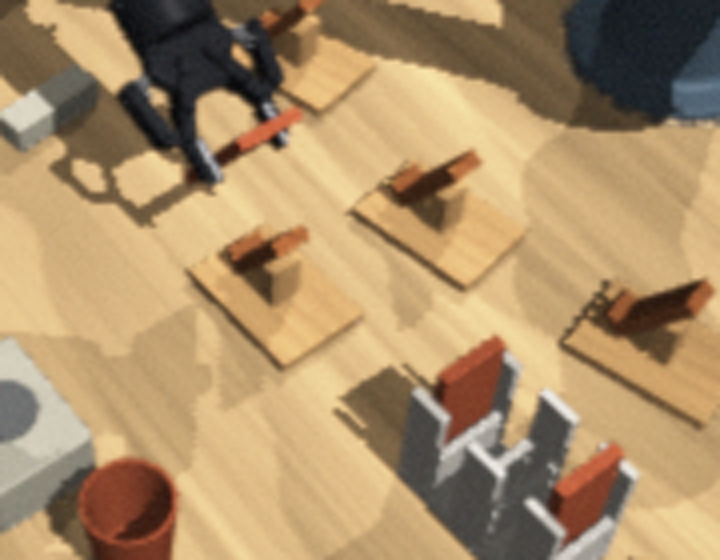

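The scene picture shows the tile held firmly at the rest's slope, in the gripper at (240,130), above and to the −y side of the target rest. I'll approach.

Emit:
arm_command(travel=[[0, -0.006, 0.06], [-0.02, 0, 0.06], [-0.02, 0, 0.05], [-0.015, 0, 0.04], [0, 0, 0.03], [0, 0, 0]], angular=[[0, 0, 0], [0, 0, 0], [0, 0, 0], [0, 0, 0], [0, 0, 0], [0, 0, 0]], jaw=[0.392, 0.392, 0.392, 0.392, 0.392, 0.392])

```text
time_s: 8.3
position: [0.5228, 0.037, 0.0908]
eef_rot: [0.614, 0.64, 0.32, -0.332]
wrist_force: [-0.2, -0.1, -2.2]
grip_width: 0.0595
grasp_force: 27.5
```

```bash
python3 - <<'E'
from h import *
rel();im,cam=wrist("w5")
E
```

```text
along u 7.8 n 11.2 side(tool y) -0.7 mm roterr deg [0.02 0.06 0.09] F [-0.2 -0.1 -2.2] grip 27.5 [-0.5   0.76 -0.08  1.36  0.78  0.77]
```

View pics/w5.png

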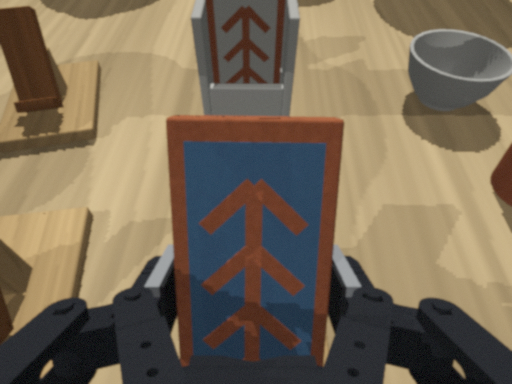

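The tile sits unshifted in the grip and hides the rest. I'll approach the rail and feel for contact.

Emit:
arm_command(travel=[[0, 0, 0.016], [0, 0, 0.014], [0, 0, 0]], angular=[[0, 0, 0], [0, 0, 0], [0, 0, 0]], jaw=[0.392, 0.392, 0.392])

```text
time_s: 8.72
position: [0.5226, 0.0429, 0.0864]
eef_rot: [0.614, 0.64, 0.32, -0.332]
wrist_force: [0.1, -0.5, -1.7]
grip_width: 0.0595
grasp_force: 27.6
```

Emit:
arm_command(travel=[[-0.012, 0, 0], [0, 0, 0]], angular=[[0, 0, 0], [0, 0, 0]], jaw=[0.392, 0.392])

```text
time_s: 8.98
position: [0.5228, 0.0408, 0.0838]
eef_rot: [0.615, 0.64, 0.32, -0.332]
wrist_force: [0.6, -0.1, -2.4]
grip_width: 0.0597
grasp_force: 27.6
```

Emit:
arm_command(travel=[[-0.008, 0, 0], [0, 0, 0]], angular=[[0, 0, 0], [0, 0, 0]], jaw=[0.392, 0.392])

```text
time_s: 9.22
position: [0.5228, 0.0397, 0.0823]
eef_rot: [0.615, 0.64, 0.32, -0.332]
wrist_force: [-0.4, -0.2, -2.2]
grip_width: 0.0595
grasp_force: 27.6
```

```bash
python3 - <<'E'
from h import *
rel()
E
```

```text
along u 2.3 n 4.1 side(tool y) -0.6 mm roterr deg [0.06 0.06 0.07] F [-0.4 -0.2 -2.2] grip 27.6 [-0.49  0.77 -0.09  1.33  0.78  0.77]
```

Small steps now, down-slope to find the lip and then onto the rail.

Emit:
arm_command(travel=[[0, 0, 0.008], [0, 0, 0]], angular=[[0, 0, 0], [0, 0, 0]], jaw=[0.392, 0.392])

```text
time_s: 9.48
position: [0.5227, 0.0417, 0.0812]
eef_rot: [0.614, 0.64, 0.32, -0.332]
wrist_force: [-1.2, 0.3, -1.8]
grip_width: 0.0596
grasp_force: 27.6
```

Emit:
arm_command(travel=[[-0.005, 0, 0], [0, 0, 0]], angular=[[0, 0, 0], [0, 0, 0]], jaw=[0.392, 0.392])

```text
time_s: 9.72
position: [0.5228, 0.0407, 0.0802]
eef_rot: [0.615, 0.64, 0.32, -0.332]
wrist_force: [-0.5, -0.2, -1.8]
grip_width: 0.0598
grasp_force: 27.6
```

Emit:
arm_command(travel=[[-0.005, 0, 0], [0, 0, 0]], angular=[[0, 0, 0], [0, 0, 0]], jaw=[0.392, 0.392])

```text
time_s: 9.98
position: [0.5229, 0.0403, 0.0797]
eef_rot: [0.614, 0.64, 0.321, -0.332]
wrist_force: [0.0, 0.9, 1.1]
grip_width: 0.0597
grasp_force: 27.6
```

Force has risen along the slope, so the lip is touched. Next, onto the rail.

Emit:
arm_command(travel=[[0, 0, 0.004], [0, 0, 0]], angular=[[0, 0, 0], [0, 0, 0]], jaw=[0.392, 0.392])

```text
time_s: 10.22
position: [0.5229, 0.0411, 0.0791]
eef_rot: [0.614, 0.64, 0.32, -0.332]
wrist_force: [-1.4, 1.3, 2.5]
grip_width: 0.0593
grasp_force: 27.7
```

Emit:
arm_command(travel=[[0, 0, 0.004], [0, 0, 0]], angular=[[0, 0, 0], [0, 0, 0]], jaw=[0.392, 0.392])

```text
time_s: 10.48
position: [0.523, 0.0418, 0.0785]
eef_rot: [0.614, 0.64, 0.321, -0.332]
wrist_force: [-0.9, 1.5, 5.9]
grip_width: 0.0593
grasp_force: 27.7
```

```bash
python3 - <<'E'
from h import *
rel()
E
```

```text
along u 0.4 n 0.2 side(tool y) -0.4 mm roterr deg [0.09 0.03 0.09] F [-0.9  1.5  5.9] grip 27.7 [-0.49  0.77 -0.1   1.32  0.79  0.77]
```

Emit:
arm_command(travel=[[0.001, 0, 0.002], [0, 0, 0]], angular=[[0, 0, 0], [0, 0, 0]], jaw=[0.392, 0.392])

```text
time_s: 10.72
position: [0.523, 0.0423, 0.0782]
eef_rot: [0.614, 0.64, 0.32, -0.332]
wrist_force: [0.1, 1.5, 5.0]
grip_width: 0.0594
grasp_force: 27.6
```

Emit:
arm_command(travel=[[0, 0, 0], [0, 0, 0], [0, 0, 0], [0, 0, 0]], angular=[[0, 0, 0], [0, 0, 0], [0, 0, 0], [0, 0, 0]], jaw=[0.4, 0.41, 0.43, 0.45])

```text
time_s: 11.22
position: [0.5227, 0.042, 0.0776]
eef_rot: [0.615, 0.64, 0.32, -0.332]
wrist_force: [0.2, -0.2, -0.2]
grip_width: 0.0612
grasp_force: 0.0
```

Emit:
arm_command(travel=[[0, 0, 0], [0, 0, 0], [0, 0, 0], [0, 0, 0]], angular=[[0, 0, 0], [0, 0, 0], [0, 0, 0], [0, 0, 0]], jaw=[0.55, 0.7, 0.9, 1])

```text
time_s: 11.72
position: [0.5227, 0.0422, 0.078]
eef_rot: [0.614, 0.64, 0.32, -0.332]
wrist_force: [-0.9, 0.6, -0.3]
grip_width: 0.0855
grasp_force: 0.0
```

```bash
python3 - <<'E'
from h import *
rel();im,cam=wrist("w6")
E
```

```text
along u 0.2 n -0.4 side(tool y) -0.5 mm roterr deg [0.06 0.06 0.08] F [-0.9  0.6 -0.3] grip 0.0 [-0.49  0.77 -0.1   1.32  0.79  0.78]
```

View pics/w6.png

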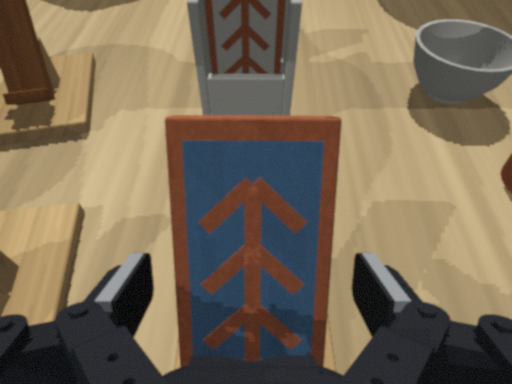

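The tile has stayed put on the rest with the fingers open beside it, so it's laid and released. I'll retreat and set up the second grasp.

```bash
cat >> h.py <<'E'
Rg=axes(np.cross(-nrm,-u),-u)
E
python3 - <<'E'
from h import *
print(Rg.round(3).tolist())
P=(mid+nrm*(.13-.022),Rrest);print(P[0])
plan(*P)
P2=(np.array([.51,-.02,.33]),Rrest@R.from_rotvec(R.from_matrix(Rrest.T@Rg).as_rotvec()*.3).as_matrix())
plan(*P2,frm=P,n=6)
P3=(mid+u*.2+[0,0,.03],Rg)
plan(*P3,frm=P2,n=12)
E
```

```text
[[-0.999, -0.033, 0.023], [-0.04, 0.819, -0.573], [-0.0, -0.574, -0.819]]
[ 0.52753728 -0.064638    0.15263664]
3 rows: travel [-0.0004, 0.0008, -0.1739] angular [0.0002, 0.0002, 0.0002]
 path [[0.524, 0.007, 0.103], [0.526, -0.029, 0.128], [0.528, -0.065, 0.153]]
6 rows: travel [0.1082, -0.0005, -0.0591] angular [0.0289, -0.0289, -0.0289]
 path [[0.527, -0.061, 0.183], [0.526, -0.056, 0.214], [0.524, -0.049, 0.244], [0.521, -0.041, 0.273], [0.516, -0.031, 0.302], [0.51, -0.02, 0.33]]
12 rows: travel [0.0243, 0.0532, 0.0104] angular [0.0337, -0.0337, -0.0337]
 path [[0.518, -0.008, 0.331], [0.534, 0.034, 0.33], [0.538, 0.077, 0.32], [0.53, 0.116, 0.302]]
```

Emit:
arm_command(travel=[[0, 0, -0.1], [0, 0, -0.17], [0, 0, -0.17], [0, 0, -0.08], [0, 0, 0]], angular=[[0, 0, 0], [0, 0, 0], [0, 0, 0], [0, 0, 0], [0, 0, 0]], jaw=[1, 1, 1, 1, 1])

```text
time_s: 12.4
position: [0.5276, -0.0655, 0.153]
eef_rot: [0.615, 0.64, 0.321, -0.331]
wrist_force: [-0.2, 0.7, -0.0]
grip_width: 0.0855
grasp_force: 0.0
```

Emit:
arm_command(travel=[[0.108, 0, -0.059], [0.108, 0, -0.059], [0.108, 0, -0.059], [0.108, 0, -0.059], [0.108, 0, -0.059], [0.108, 0, -0.059]], angular=[[0.029, -0.029, -0.029], [0.029, -0.029, -0.029], [0.029, -0.029, -0.029], [0.029, -0.029, -0.029], [0.029, -0.029, -0.029], [0.029, -0.029, -0.029]], jaw=[1, 1, 1, 0.5, 0.5, 0])

```text
time_s: 13.15
position: [0.5094, -0.0178, 0.3298]
eef_rot: [0.466, 0.836, 0.138, -0.254]
wrist_force: [-0.4, 0.2, -0.3]
grip_width: 0.047
grasp_force: 0.0
```

Emit:
arm_command(travel=[[0.024, 0.053, 0.01], [0.024, 0.053, 0.01], [0.024, 0.053, 0.01], [0.024, 0.053, 0.01], [0.024, 0.053, 0.01], [0.024, 0.053, 0.01]], angular=[[0.034, -0.034, -0.034], [0.034, -0.034, -0.034], [0.034, -0.034, -0.034], [0.034, -0.034, -0.034], [0.034, -0.034, -0.034], [0.034, -0.034, -0.034]], jaw=[0, 0, 0, 0, 0, 0])

```text
time_s: 13.9
position: [0.5372, 0.0647, 0.323]
eef_rot: [0.235, 0.959, -0.091, -0.13]
wrist_force: [0.4, 1.1, -0.4]
grip_width: 0.0429
grasp_force: 0.0
```

```bash
python3 - <<'E'
from h import *
st=ctrl.read_state();print(st["position"],st["joint_positions"].round(2))
plan(mid+u*.2+[0,0,.03],Rg)
E
```

```text
[0.53721797 0.0647422  0.32303295] [ 0.06  0.63  0.67  1.92 -0.1   0.55]
4 rows: travel [0.0361, 0.0768, 0.0163] angular [0.0495, -0.0494, -0.0495]
 path [[0.537, 0.085, 0.317], [0.533, 0.105, 0.308], [0.527, 0.123, 0.297], [0.519, 0.138, 0.285]]
```

Emit:
arm_command(travel=[[0.024, 0.051, 0.011], [0.024, 0.051, 0.011], [0.024, 0.051, 0.011], [0.024, 0.051, 0.011], [0.024, 0.051, 0.011], [0.024, 0.051, 0.011], [0, 0, 0]], angular=[[0.033, -0.033, -0.033], [0.033, -0.033, -0.033], [0.033, -0.033, -0.033], [0.033, -0.033, -0.033], [0.033, -0.033, -0.033], [0.033, -0.033, -0.033], [0, 0, 0]], jaw=[0, 0, 0, 0, 0, 0, 0])

```text
time_s: 14.78
position: [0.5157, 0.1373, 0.2822]
eef_rot: [-0.02, 0.954, -0.3, 0.004]
wrist_force: [0.1, -0.9, 0.3]
grip_width: 0.0427
grasp_force: 0.0
```

```bash
python3 - <<'E'
from h import *
st=ctrl.read_state();print(st["position"],st["joint_positions"].round(2))
im,cam=wrist("w7")
d=ctrl.silhouettes("tile","wrist")[0]
top=mid+u*.065
c=[top+sg*nrm*.006+sy*Rrest[:,1]*.03 for sg in(1,-1) for sy in(1,-1)]
print("pred top-end corners",proj(c,cam).round(1).tolist(),"mask",d["conf"],cv2.boundingRect(d["mask"].astype(np.uint8)))
plan(mid+u*.1,Rg)
E
```

```text
[0.51570936 0.13725922 0.28224908] [ 0.45  0.51  0.26  1.6  -0.55  0.48]
pred top-end corners [[263.4, 214.4], [264.2, 150.6], [276.2, 214.4], [277.7, 150.6]] mask 0.87 (260, 133, 20, 80)
3 rows: travel [-0.0024, 0.0253, 0.1636] angular [0.0003, -0.0003, -0.0005]
 path [[0.519, 0.117, 0.247], [0.52, 0.099, 0.21], [0.522, 0.081, 0.173]]
```

View pics/w7.png

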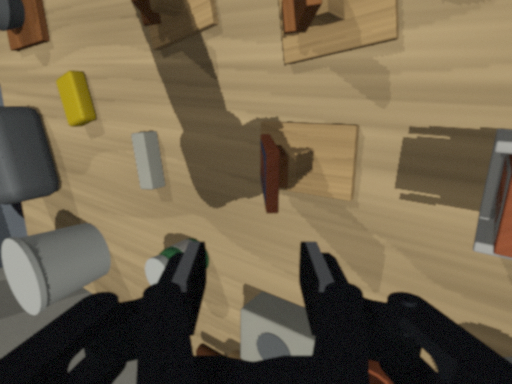

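The tile's end face appears at about (263–278, 150–214), matching the prediction. Moving in.

Emit:
arm_command(travel=[[-0.002, 0.025, 0.164], [-0.002, 0.025, 0.164], [-0.002, 0.025, 0.164], [0, 0, 0]], angular=[[0, 0, 0], [0, 0, 0], [0, 0, -0.001], [0, 0, 0]], jaw=[0, 0, 0, 0])

```text
time_s: 15.38
position: [0.5204, 0.0781, 0.1709]
eef_rot: [-0.017, 0.954, -0.3, 0.003]
wrist_force: [-0.5, 0.8, 0.4]
grip_width: 0.0424
grasp_force: 0.0
```

```bash
cat >> h.py <<'E'
def relg():
    st=ctrl.read_state();Q=R.from_quat(st["eef_rot"]).as_matrix();p=Rg.T@(st["position"]-mid)*1000
    print("TCP in grasp axes x,y(n),z: ",p.round(1),"want 0 0 -29; roterr",np.degrees(R.from_matrix(Q.T@Rg).as_rotvec()).round(2),st["joint_positions"].round(2))
E
python3 - <<'E'
from h import *
relg()
im,cam=wrist("w8")
d=ctrl.silhouettes("tile","wrist")[0]
top=mid+u*.065
c=[top+sg*nrm*.006+sy*Rrest[:,1]*.03 for sg in(1,-1) for sy in(1,-1)]
print("pred",proj(c,cam).round(1).tolist(),"mask",d["conf"],cv2.boundingRect(d["mask"].astype(np.uint8)))
m=d["mask"]
for r in range(60,300,15):
    q=np.where(m[r])[0]
    if len(q):print(r,q.min(),q.max(),end=" | ")
plan(mid+u*.029,Rg)
E
```

```text
TCP in grasp axes x,y(n),z:  [  1.4  -1.5 -96.9] want 0 0 -29; roterr [ 0.04 -0.45 -0.14] [ 0.35  0.5  -0.05  1.24 -0.57  0.38]
pred [[244.2, 283.2], [243.2, 182.8], [264.8, 283.1], [265.8, 182.8]] mask 0.87 (246, 146, 25, 136)
150 246 260 | 165 246 264 | 180 246 269 | 195 247 269 | 210 246 269 | 225 246 268 | 240 247 268 | 255 248 269 | 270 248 268 | 2 rows: travel [0.002, 0.0031, 0.1432] angular [0.0005, -0.0003, -0.0009]
```

Emit:
arm_command(travel=[[-0.006, 0.01, 0.06], [0, 0, 0.08], [0, 0, 0.07], [0, 0, 0.06], [0, 0, 0]], angular=[[0, -0.004, -0.001], [0, 0, 0], [0, 0, 0], [0, 0, 0], [0, 0, 0]], jaw=[0, 0, 0, 0, 0])

```text
time_s: 16.1
position: [0.5265, 0.0444, 0.1173]
eef_rot: [-0.02, 0.954, -0.299, 0.01]
wrist_force: [0.1, 0.3, 0.1]
grip_width: 0.0425
grasp_force: 0.0
```

Emit:
arm_command(travel=[[0, 0, 0], [0, 0, 0], [0, 0, 0], [0, 0, 0]], angular=[[0, 0, 0], [0, 0, 0], [0, 0, 0], [0, 0, 0]], jaw=[-0.4, -0.56, -0.58, -0.6])

```text
time_s: 16.6
position: [0.5254, 0.0442, 0.1162]
eef_rot: [-0.02, 0.954, -0.3, 0.009]
wrist_force: [0.4, -0.2, -0.3]
grip_width: 0.0173
grasp_force: 0.0
```

```bash
python3 - <<'E'
from h import *
relg()
im,cam=wrist("w9")
for g in ctrl.silhouettes("tile","wrist")[:1]:
    m=g["mask"]
    for r in range(180,384,15):
        q=np.where(m[r])[0]
        if len(q):print(r,q.min(),q.max(),end=" | ")
c=im["color"][180:380,150:370];cv2.imwrite("pics/w9c.png",cv2.resize(c,None,fx=3,fy=3))
E
```

```text
TCP in grasp axes x,y(n),z:  [ -2.2   2.  -32.5] want 0 0 -29; roterr [0.1  0.42 0.02] [ 0.29  0.5  -0.19  1.04 -0.59  0.3 ]
180 237 261 | 195 236 265 | 210 235 266 | 225 234 268 | 240 235 268 | 255 235 269 | 270 235 268 | 285 236 267 | 300 235 267 | 315 236 267 | 330 237 267 | 345 237 267 |
```

View pics/w9c.png

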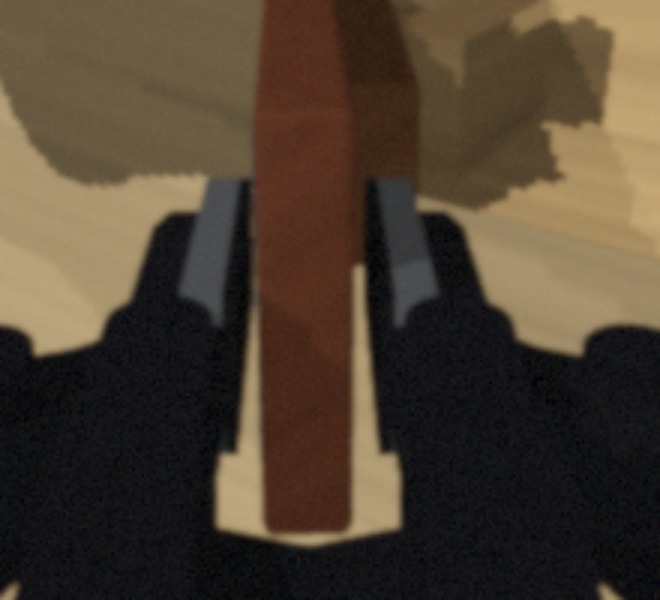

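The fingers straddle the tile's upper end. The gap on the right is about 2 mm larger than on the left, so I'll shift 1 mm in −y and close gently.

Emit:
arm_command(travel=[[0.009, -0.004, 0.01], [0, 0, 0]], angular=[[0, 0.0035, 0], [0, 0, 0]], jaw=[-0.6, -0.62])

```text
time_s: 16.95
position: [0.5229, 0.0414, 0.1142]
eef_rot: [-0.019, 0.954, -0.3, 0.005]
wrist_force: [-0.1, -0.1, 1.2]
grip_width: 0.0161
grasp_force: 0.0
```

Emit:
arm_command(travel=[[0, 0, 0], [0, 0, 0], [0, 0, 0]], angular=[[0, 0, 0], [0, 0, 0], [0, 0, 0]], jaw=[-0.66, -0.68, -0.7])

```text
time_s: 17.32
position: [0.5231, 0.0417, 0.1144]
eef_rot: [-0.019, 0.954, -0.3, 0.006]
wrist_force: [0.1, 0.5, -0.2]
grip_width: 0.0129
grasp_force: 0.2
```

Emit:
arm_command(travel=[[0, 0, 0], [0, 0, 0]], angular=[[0, 0, 0], [0, 0, 0]], jaw=[-0.71, -0.72])

```text
time_s: 17.58
position: [0.5232, 0.0415, 0.1146]
eef_rot: [-0.019, 0.954, -0.3, 0.006]
wrist_force: [0.5, -0.1, 1.4]
grip_width: 0.0118
grasp_force: 3.0
```

Emit:
arm_command(travel=[[0, 0, 0], [0, 0, 0]], angular=[[0, 0, 0], [0, 0, 0]], jaw=[-0.728, -0.728])

```text
time_s: 17.82
position: [0.5231, 0.0415, 0.1146]
eef_rot: [-0.019, 0.954, -0.3, 0.006]
wrist_force: [0.2, -1.3, 0.0]
grip_width: 0.0121
grasp_force: 11.6
```

Emit:
arm_command(travel=[[0, 0, 0], [0, 0, 0]], angular=[[0, 0, 0], [0, 0, 0]], jaw=[-0.735, -0.735])

```text
time_s: 18.08
position: [0.5232, 0.0415, 0.1146]
eef_rot: [-0.019, 0.954, -0.3, 0.006]
wrist_force: [-0.3, -1.1, 1.3]
grip_width: 0.0119
grasp_force: 20.6
```

```bash
python3 - <<'E'
from h import *
relg()
E
```

```text
TCP in grasp axes x,y(n),z:  [  0.1   0.8 -29.7] want 0 0 -29; roterr [ 0.08 -0.02  0.02] [ 0.29  0.5  -0.19  1.04 -0.59  0.3 ]
```

The tile is gripped at 20.6 N. I'll lift it off the rail along its normal, then rise.

Emit:
arm_command(travel=[[0, -0.01, 0], [0, -0.03, -0.01], [0, -0.05, -0.04], [0, -0.05, -0.08], [0, 0, -0.12], [0, 0, -0.16], [0, 0, -0.16], [0, 0, -0.1]], angular=[[0, 0, 0], [0, 0, 0], [0, 0, 0], [0, 0, 0], [0, 0, 0], [0, 0, 0], [0, 0, 0], [0, 0, 0]], jaw=[-0.739, -0.739, -0.739, -0.739, -0.739, -0.739, -0.739, -0.739])

```text
time_s: 19.08
position: [0.521, 0.1095, 0.2747]
eef_rot: [-0.019, 0.954, -0.299, 0.007]
wrist_force: [-0.1, -0.2, -2.5]
grip_width: 0.0115
grasp_force: 25.9
```

```bash
python3 - <<'E'
from h import *
st=ctrl.read_state();print(st["joint_positions"].round(2))
plan([.505,.27,.31],down(181),n=8)
E
```

```text
[ 0.4   0.48  0.19  1.52 -0.56  0.43]
8 rows: travel [0.0055, 0.0709, -0.0443] angular [-0.0363, 0.0006, 0.0013]
 path [[0.519, 0.13, 0.274], [0.515, 0.172, 0.276], [0.511, 0.213, 0.285], [0.507, 0.252, 0.3]]
```

Emit:
arm_command(travel=[[0.005, 0.071, -0.044], [0.005, 0.071, -0.044], [0.005, 0.071, -0.044], [0.005, 0.071, -0.044], [0.005, 0.071, -0.044], [0.005, 0.071, -0.044], [0.005, 0.071, -0.044], [0.005, 0.071, -0.044]], angular=[[-0.036, 0, 0.001], [-0.036, 0, 0.001], [-0.036, 0, 0.001], [-0.036, 0, 0.001], [-0.036, 0, 0.001], [-0.036, 0, 0.001], [-0.036, 0, 0.001], [-0.036, 0, 0.001]], jaw=[-0.739, -0.739, -0.739, -0.739, -0.739, -0.739, -0.739, -0.739])

```text
time_s: 20.08
position: [0.5049, 0.2691, 0.3074]
eef_rot: [-0.012, 1.0, -0.002, 0.003]
wrist_force: [-0.6, -0.5, -2.2]
grip_width: 0.0119
grasp_force: 25.8
```

Emit:
arm_command(travel=[[0, 0, 0], [0, 0, 0]], angular=[[0, 0, 0], [0, 0, 0]], jaw=[-0.739, -0.739])

```text
time_s: 20.32
position: [0.5049, 0.2684, 0.3061]
eef_rot: [-0.012, 1.0, -0.004, 0.002]
wrist_force: [-1.3, -0.7, -2.2]
grip_width: 0.0117
grasp_force: 25.9
```

```bash
cat > fit.py <<'E'
from h import *
from scipy.optimize import minimize
BX=[(-.075,.075,-.041,.041,0,.012)]
for k in(-.058,0,.058):
    for s in(-1,1): BX.append((k-.017,k+.017,*sorted((s*.033,s*.041)),0,.117))
# side walls: thickness ~4 mm either side of each slot
for k in(-.058,0,.058):
    for s in(-1,1): BX.append((*sorted((k+s*.009,k+s*.017)),-.033,.033,0,.057))
TX=[(k-.006,k+.006,-.03,.03,.012,.142) for k in(-.058,.058)]
def pose(v,P):
    c,s=np.cos(v[2]),np.sin(v[2]);return np.c_[v[0]+c*P[:,0]-s*P[:,1],v[1]+s*P[:,0]+c*P[:,1],P[:,2]]
def render(v,cam,boxes,sc=4):
    m=np.zeros((384*sc,512*sc),np.uint8)
    for b in boxes:
        P=np.array([[x,y,z] for x in b[:2] for y in b[2:4] for z in b[4:]])
        q=(proj(pose(v,P),cam)+.5)*sc;cv2.fillConvexPoly(m,cv2.convexHull(q.astype(np.float32)).astype(np.int32),255)
    return cv2.resize(m,(512,384),interpolation=cv2.INTER_AREA)/255.
def fit(obs,v0):
    """obs: list of (cam,mask,valid)"""
    def cost(p):
        v=[p[0]/100,p[1]/100,p[2]/10];return sum((abs(render(v,c,BX+TX)-m)*w).sum()/ (m*w).sum() for c,m,w in obs)
    p0=np.array([v0[0]*100,v0[1]*100,v0[2]*10]);S=np.vstack([p0]+[p0+d for d in np.eye(3)*[1,1,.7]])
    r=minimize(cost,p0,method="Nelder-Mead",options=dict(initial_simplex=S,xatol=.005,fatol=1e-4));return np.array([r.x[0]/100,r.x[1]/100,r.x[2]/10]),r.fun
def union(cam,names=("rack","tile_left","tile_right"),want=None):
    m=np.zeros((384,512),bool)
    for n in names:
        for d in ctrl.silhouettes(n,cam):
            c=np.array(d["centre"])
            if want is None or np.linalg.norm(c-want)<90: print(cam,n,round(d["conf"],2),np.round(d["centre"]),d["mask"].sum(),cv2.boundingRect(d["mask"].astype(np.uint8)));m|=d["mask"]
    return m
E
python3 - <<'E'
from fit import *
im,cam=wrist("w10");m=union("wrist")
print(ctrl.read_state()["position"])
print("pred",[cv2.boundingRect((render([.507,.285,np.pi/2],cam,b)>.5).astype(np.uint8)) for b in(BX,TX[:1],TX[1:])])
for d in ctrl.silhouettes("tile","wrist")[:3]: print("tile",d["conf"],d["mask"].sum(),cv2.boundingRect(d["mask"].astype(np.uint8)))
im,cam=im,cam;ctrl.get_image("top");union("top");ctrl.get_image("scene");union("scene")
E
```

```text
wrist rack 0.77 [284. 153.] 7445 (205, 120, 155, 92)
wrist tile_left 0.68 [226. 169.] 1278 (215, 140, 21, 70)
wrist tile_right 0.65 [338. 172.] 2023 (319, 138, 36, 71)
[0.50482461 0.26896235 0.30552771]
pred [(195, 121, 156, 93), (202, 130, 26, 79), (306, 133, 38, 79)]
tile 0.82 6171 (234, 158, 37, 203)
top rack 0.76 [162. 222.] 799 (119, 201, 62, 32)
top tile_left 0.49 [168. 214.] 261 (163, 203, 12, 25)
top tile_left 0.39 [245. 121.] 1401 (225, 105, 43, 35)
scene rack 0.84 [324. 252.] 1620 (299, 221, 60, 62)
scene tile_left 0.74 [319. 228.] 254 (308, 217, 17, 23)
scene tile_right 0.64 [345. 252.] 291 (336, 241, 20, 25)
```

```bash
cat >> fit.py <<'E'
def wfit(v0):
    im,cam=wrist("wf");m=union("wrist");t=[d["mask"] for d in ctrl.silhouettes("tile","wrist") if d["mask"].sum()>3000][0].astype(np.uint8)
    valid=1.-cv2.dilate(t,np.ones((7,7)));valid[300:]=0
    v,f=fit([(cam,m.astype(float),valid)],v0);print("wrist fit",v.round(4),np.degrees(v[2]).round(2),f.round(3));return v,cam,im,t
E
python3 - <<'E'
from fit import *
v0=[.507,.285,np.pi/2]
v,cam,im,t=wfit(v0)
r=render(v,cam,BX+TX)>.5;print(cv2.boundingRect(r.astype(np.uint8)))
i=ctrl.get_image("scene");m=union("scene");vs,f=fit([(campose(i),m.astype(float),np.ones(m.shape))],v);print("scene",vs.round(4),np.degrees(vs[2]),f)
# edges of cheek tops at z=.117 in wrist picture: whiteness rows
g=im["color"].min(2)
E
```

```text
wrist rack 0.69 [283. 154.] 7261 (205, 122, 154, 90)
wrist rack 0.22 [ 68. 163.] 6849 (13, 126, 112, 71)
wrist tile_left 0.6 [226. 170.] 1309 (213, 140, 23, 69)
wrist tile_right 0.59 [335. 170.] 1961 (318, 139, 37, 70)
wrist fit [0.5064 0.2967 1.5997] 91.66 0.428
(204, 122, 156, 90)
scene rack 0.55 [324. 250.] 1684 (300, 220, 59, 63)
scene rack 0.3 [201. 237.] 1226 (179, 216, 44, 46)
scene tile_left 0.49 [320. 228.] 245 (308, 217, 17, 22)
scene tile_right 0.8 [348. 254.] 207 (337, 242, 18, 23)
scene [0.5091 0.299  1.6168] 92.63645939749433 0.4217540912855326
```

```bash
sed -i 's/if want is None or/if d["conf"]>.4 and want is None or/' fit.py
python3 - <<'E'
from fit import *
v,cam,im,t=wfit([.5064,.2967,1.6])
plan([v[0],v[1],.235],down(np.degrees(v[2])+90),n=3)
E
```

```text
wrist rack 0.77 [283. 154.] 7463 (205, 121, 154, 91)
wrist tile_left 0.89 [223. 170.] 1325 (213, 140, 22, 70)
wrist fit [0.5061 0.2964 1.6017] 91.77 0.272
3 rows: travel [-0.0022, 0.0365, 0.0946] angular [-0.0009, 0.0007, -0.0011]
 path [[0.505, 0.278, 0.282], [0.506, 0.287, 0.259], [0.506, 0.296, 0.235]]
```

Emit:
arm_command(travel=[[-0.003, 0.055, 0], [-0.003, 0.055, 0.08], [0, 0, 0.1], [0, 0, 0.1], [0, 0, 0], [0, 0, 0]], angular=[[-0.003, 0.002, -0.003], [0, 0, 0], [0, 0, 0], [0, 0, 0], [0, 0, 0], [0, 0, 0]], jaw=[-0.739, -0.739, -0.739, -0.739, -0.739, -0.739])

```text
time_s: 22.42
position: [0.5062, 0.2974, 0.2369]
eef_rot: [-0.015, 1.0, 0.0, 0.001]
wrist_force: [-0.6, -0.5, -2.0]
grip_width: 0.0116
grasp_force: 25.9
```

```bash
python3 - <<'E'
from fit import *
st=ctrl.read_state();print(st["position"],np.degrees(R.from_quat(st["eef_rot"]).as_euler("xyz")).round(2),st["grasp_force"])
for k in range(2): v,cam,im,t=wfit([.506,.2965,1.6])
r=render(v,cam,BX+TX)>.5;print("rack model box",cv2.boundingRect(r.astype(np.uint8)))
Q=R.from_quat(st["eef_rot"]).as_matrix();p=st["position"]
# held tile model: in tool axes, bottom 94.7 mm ahead of TCP
c=np.array([[x,y,z] for z in(.0947,) for x in(-.03,.03) for y in(-.006,.006)])
print("pred bottom corners",proj(c@Q.T+p,cam).round(1).tolist())
for row in range(130,384,14):
    q=np.where(t[row])[0]
    if len(q):print(row,q.min(),q.max(),end=" | ")
E
```

```text
[0.50615116 0.29736956 0.23692432] [ 1.7995e+02  7.0000e-02 -1.7823e+02] 25.852778255939484
wrist rack 0.58 [252. 157.] 9858 (155, 126, 193, 112)Traceback (most recent call last):
  File "<stdin>", line 3, in <module>
  File "fit.py", line 32, in wfit
    im,cam=wrist("wf");m=union("wrist");t=[d["mask"] for d in ctrl.silhouettes("tile","wrist") if d["mask"].sum()>3000][0].astype(np.uint8)
                         ~~~~~^^^^^^^^^
  File "fit.py", line 29, in union
    if d["conf"]>.4 and want is None or np.linalg.norm(c-want)<90: print(cam,n,round(d["conf"],2),np.round(d["centre"]),d["mask"].sum(),cv2.boundingRect(d["mask"].astype(np.uint8)));m|=d["mask"]
                                                       ~^~~~~
TypeError: unsupported operand type(s) for -: 'float' and 'NoneType'
```

```bash
python3 - <<'E'
s=open('fit.py').read()
s=s.replace('if d["conf"]>.4 and want is None or np.linalg.norm(c-want)<90','if d["conf"]>.4')
s=s.replace('valid[300:]=0','valid[300:]=0;valid*=1-cv2.dilate((render(v0,cam,TX)>0).astype(np.uint8),np.ones((9,9)))')
s=s.replace('m=union("wrist");t','m=union("wrist",("rack",));t').replace('render(v,c,BX+TX)-m','render(v,c,BX)-m')
open('fit.py','w').write(s)
E
python3 - <<'E'
from fit import *
st=ctrl.read_state()
for k in range(3):
    try: v,cam,im,t=wfit([.506,.2965,1.6])
    except IndexError: print("miss")
r=render(v,cam,BX)>.5;print("rack model box",cv2.boundingRect(r.astype(np.uint8)))
Q=R.from_quat(st["eef_rot"]).as_matrix();p=st["position"]
c=np.array([[x,y,z] for z in(.0947,) for x in(-.03,.03) for y in(-.006,.006)])
print("pred bottom corners",proj(c@Q.T+p,cam).round(1).tolist())
for row in range(130,384,14):
    q=np.where(t[row])[0]
    if len(q):print(row,q.min(),q.max(),end=" | ")
# raw rows: grey level across slot region
g=cv2.cvtColor(im["color"],6)
for row in(132,136,140,150,165):print(row,g[row,190:330:2].tolist())
E
```

```text
wrist rack 0.73 [251. 156.] 9563 (155, 124, 193, 112)
wrist fit [0.5064 0.2965 1.6007] 91.71 0.047
wrist rack 0.69 [252. 157.] 9739 (155, 125, 193, 112)
wrist fit [0.5069 0.2965 1.5979] 91.55 0.031
wrist rack 0.83 [251. 155.] 9623 (155, 126, 194, 112)
wrist fit [0.5063 0.2965 1.6017] 91.77 0.041
rack model box (154, 126, 196, 112)
pred bottom corners [[245.0, 238.7], [260.9, 238.7], [244.5, 160.0], [261.5, 160.1]]
158 245 258 | 172 243 262 | 186 241 263 | 200 240 266 | 214 237 267 | 228 235 270 | 242 236 269 | 256 236 269 | 270 236 269 | 284 237 268 | 298 237 268 | 312 237 268 | 326 237 268 | 340 237 268 | 354 237 268 | 132 [89, 91, 92, 89, 90, 92, 91, 94, 84, 72, 63, 67, 82, 100, 105, 107, 109, 106, 105, 104, 104, 105, 96, 92, 91, 92, 91, 91, 91, 93, 94, 93, 95, 92, 93, 93, 93, 93, 94, 94, 103, 108, 105, 106, 106, 106, 105, 105, 105, 106, 91, 76, 77, 86, 91, 92, 94, 91, 92, 94, 93, 92, 92, 92, 93, 92, 93, 94, 94, 99]
136 [93, 93, 92, 93, 93, 98, 113, 109, 72, 62, 65, 78, 76, 83, 96, 106, 105, 106, 106, 106, 103, 98, 91, 91, 91, 90, 89, 90, 89, 90, 90, 91, 91, 93, 93, 92, 92, 93, 90,
[... 381 characters left out ...]
 89, 76, 82, 101, 82, 73, 73, 93, 143, 165, 165, 165, 167, 167, 167, 166, 167, 167, 169, 168]
150 [65, 66, 71, 64, 54, 84, 152, 160, 163, 156, 120, 118, 91, 79, 83, 82, 81, 85, 95, 106, 107, 112, 130, 166, 170, 162, 136, 94, 97, 95, 97, 95, 98, 96, 97, 92, 95, 96, 95, 94, 98, 94, 81, 80, 85, 99, 107, 106, 105, 106, 87, 76, 86, 104, 107, 100, 74, 41, 65, 75, 72, 75, 75, 74, 77, 77, 76, 76, 84, 126]
165 [30, 32, 31, 37, 52, 55, 133, 158, 161, 161, 135, 120, 90, 82, 82, 80, 81, 80, 80, 81, 79, 80, 120, 170, 180, 181, 155, 66, 54, 54, 48, 50, 50, 51, 53, 62, 75, 83, 82, 78, 77, 82, 78, 79, 78, 81, 80, 81, 84, 95, 79, 76, 88, 106, 105, 103, 71, 37, 41, 31, 42, 30, 39, 30, 32, 31, 47, 54, 92, 106]
```

The fits agree: slot at (0.5064, 0.2965), yaw 91.7°, with residuals of 3–5%. I'll centre the tile and lower it.

Emit:
arm_command(travel=[[0, -0.004, 0], [0, 0, 0.06], [0, 0, 0.08], [0, 0, 0.07], [0, 0, 0.05], [0, 0, 0], [0, 0, 0]], angular=[[0, 0, 0], [0, 0, 0], [0, 0, 0], [0, 0, 0], [0, 0, 0], [0, 0, 0], [0, 0, 0]], jaw=[-0.739, -0.739, -0.739, -0.739, -0.739, -0.739, -0.739])

```text
time_s: 23.85
position: [0.5059, 0.2959, 0.1713]
eef_rot: [-0.015, 1.0, 0.0, 0.0]
wrist_force: [-0.3, -0.2, -1.6]
grip_width: 0.0118
grasp_force: 25.9
```

```bash
python3 - <<'E'
from fit import *
st=ctrl.read_state();print(st["position"],np.degrees(R.from_quat(st["eef_rot"]).as_euler("xyz")).round(2),st["grasp_force"])
for k in range(2):
    try: v,cam,im,t=wfit([.5064,.2965,1.6])
    except IndexError: print("miss")
Q=R.from_quat(st["eef_rot"]).as_matrix();print("slot rel TCP in tool axes mm",1000*(Q.T@(np.array([v[0],v[1],.012])-st["position"])))
E
```

```text
[0.50588114 0.29589103 0.17134794] [ 1.7997e+02  2.0000e-02 -1.7825e+02] 25.93687802553177
wrist rack 0.68 [254. 164.] 15214 (127, 133, 253, 145)
wrist fit [0.5067 0.2963 1.6024] 91.81 0.07
wrist rack 0.85 [254. 165.] 15177 (127, 131, 254, 146)
wrist fit [0.5064 0.2965 1.6021] 91.79 0.073
slot rel TCP in tool axes mm [ -0.48718555   0.45784107 159.34842084]
```

Aligned within 0.5 mm. I'll lower into the slot in stages.

Emit:
arm_command(travel=[[-0.002, 0.002, 0.02], [0, 0, 0.02], [0, 0, 0.02], [0, 0, 0.02], [0, 0, 0]], angular=[[0, 0, 0], [0, 0, 0], [0, 0, 0], [0, 0, 0], [0, 0, 0]], jaw=[-0.739, -0.739, -0.739, -0.739, -0.739])

```text
time_s: 24.78
position: [0.5059, 0.2961, 0.1503]
eef_rot: [-0.015, 1.0, -0.0, -0.0]
wrist_force: [-0.2, -0.4, -2.0]
grip_width: 0.0115
grasp_force: 25.9
```

Emit:
arm_command(travel=[[0, 0, 0.03], [0, 0, 0.03], [0, 0, 0.03], [0, 0, 0.03], [0, 0, 0]], angular=[[0, 0, 0], [0, 0, 0], [0, 0, 0], [0, 0, 0], [0, 0, 0]], jaw=[-0.739, -0.739, -0.739, -0.739, -0.739])

```text
time_s: 25.4
position: [0.5057, 0.2961, 0.12]
eef_rot: [-0.015, 1.0, -0.0, -0.001]
wrist_force: [-0.2, -0.7, -2.2]
grip_width: 0.0114
grasp_force: 25.9
```

Emit:
arm_command(travel=[[0, 0, 0.02], [0, 0, 0.016], [0, 0, 0]], angular=[[0, 0, 0], [0, 0, 0], [0, 0, 0]], jaw=[-0.739, -0.739, -0.739])

```text
time_s: 25.78
position: [0.5061, 0.2963, 0.1116]
eef_rot: [-0.015, 1.0, 0.0, -0.0]
wrist_force: [-0.6, 0.0, -2.0]
grip_width: 0.0116
grasp_force: 25.9
```

Emit:
arm_command(travel=[[0, 0, 0.005], [0, 0, 0.003], [0, 0, 0]], angular=[[0, 0, 0], [0, 0, 0], [0, 0, 0]], jaw=[-0.739, -0.739, -0.739])

```text
time_s: 26.15
position: [0.5063, 0.2964, 0.11]
eef_rot: [-0.015, 1.0, 0.0, 0.0]
wrist_force: [0.7, 0.4, -2.0]
grip_width: 0.0119
grasp_force: 25.9
```

Emit:
arm_command(travel=[[0, 0, 0.004], [0, 0, 0]], angular=[[0, 0, 0], [0, 0, 0]], jaw=[-0.739, -0.739])

```text
time_s: 26.4
position: [0.5063, 0.2964, 0.1089]
eef_rot: [-0.015, 1.0, 0.0, 0.0]
wrist_force: [-0.1, -0.7, -2.2]
grip_width: 0.0117
grasp_force: 25.9
```

Emit:
arm_command(travel=[[0, 0, 0.004], [0, 0, 0]], angular=[[0, 0, 0], [0, 0, 0]], jaw=[-0.739, -0.739])

```text
time_s: 26.65
position: [0.5063, 0.2964, 0.1079]
eef_rot: [-0.015, 1.0, 0.0, 0.0]
wrist_force: [0.2, -0.4, -1.9]
grip_width: 0.0116
grasp_force: 25.9
```

Emit:
arm_command(travel=[[0, 0, 0.003], [0, 0, 0]], angular=[[0, 0, 0], [0, 0, 0]], jaw=[-0.739, -0.739])

```text
time_s: 26.9
position: [0.5063, 0.2963, 0.1071]
eef_rot: [-0.015, 1.0, 0.0, 0.0]
wrist_force: [0.0, 0.2, -1.4]
grip_width: 0.0115
grasp_force: 25.9
```

Emit:
arm_command(travel=[[0, 0, 0.002], [0, 0, 0]], angular=[[0, 0, 0], [0, 0, 0]], jaw=[-0.739, -0.739])

```text
time_s: 27.15
position: [0.5064, 0.2964, 0.1067]
eef_rot: [-0.015, 1.0, 0.0, 0.0]
wrist_force: [0.2, -0.5, -2.3]
grip_width: 0.0115
grasp_force: 25.9
```

Emit:
arm_command(travel=[[0, 0, 0.002], [0, 0, 0]], angular=[[0, 0, 0], [0, 0, 0]], jaw=[-0.739, -0.739])

```text
time_s: 27.4
position: [0.5063, 0.2963, 0.1062]
eef_rot: [-0.015, 1.0, 0.0, 0.0]
wrist_force: [0.3, -0.3, -2.6]
grip_width: 0.0115
grasp_force: 25.9
```

Emit:
arm_command(travel=[[0, 0, 0.002], [0, 0, 0]], angular=[[0, 0, 0], [0, 0, 0]], jaw=[-0.739, -0.739])

```text
time_s: 27.65
position: [0.5064, 0.2964, 0.1061]
eef_rot: [-0.015, 1.0, 0.0, 0.0]
wrist_force: [-1.3, -0.9, 1.1]
grip_width: 0.012
grasp_force: 26.4
```

Emit:
arm_command(travel=[[0, 0, 0.002], [0, 0, 0]], angular=[[0, 0, 0], [0, 0, 0]], jaw=[-0.739, -0.739])

```text
time_s: 27.9
position: [0.5064, 0.2964, 0.1061]
eef_rot: [-0.015, 1.0, 0.0, 0.0]
wrist_force: [-1.8, -1.4, 4.8]
grip_width: 0.0118
grasp_force: 27.0
```

The tile is on the floor of the slot at the expected height, with 7 N of contact force. Releasing gently.

Emit:
arm_command(travel=[[0, 0, 0], [0, 0, 0], [0, 0, 0], [0, 0, 0], [0, 0, 0], [0, 0, 0]], angular=[[0, 0, 0], [0, 0, 0], [0, 0, 0], [0, 0, 0], [0, 0, 0], [0, 0, 0]], jaw=[-0.725, -0.71, -0.69, -0.66, -0.6, -0.5])

```text
time_s: 28.65
position: [0.5064, 0.2964, 0.1052]
eef_rot: [-0.015, 1.0, 0.0, 0.0]
wrist_force: [-0.1, -0.3, -0.3]
grip_width: 0.0211
grasp_force: 0.0
```

Emit:
arm_command(travel=[[0, 0, 0], [0, 0, 0], [0, 0, 0]], angular=[[0, 0, 0], [0, 0, 0], [0, 0, 0]], jaw=[-0.4, -0.4, -0.4])

```text
time_s: 29.02
position: [0.5063, 0.2964, 0.1052]
eef_rot: [-0.015, 1.0, 0.0, 0.0]
wrist_force: [-0.1, 0.1, -0.6]
grip_width: 0.0257
grasp_force: 0.0
```

Emit:
arm_command(travel=[[0, 0, -0.03], [0, 0, -0.06], [0, 0, -0.1], [0, 0, -0.15], [0, 0, -0.2], [0, 0, -0.1], [0, 0, 0]], angular=[[0, 0, 0], [0, 0, 0], [0, 0, 0], [0, 0, 0], [0, 0, 0], [0, 0, 0], [0, 0, 0]], jaw=[-0.4, -0.4, -0.4, -0.4, -0.4, -0.4, -0.4])

```text
time_s: 29.9
position: [0.508, 0.2971, 0.269]
eef_rot: [-0.015, 1.0, 0.002, 0.003]
wrist_force: [1.0, 0.4, -0.8]
grip_width: 0.0259
grasp_force: 0.0
```

```bash
python3 - <<'E'
from fit import *
v=[.5064,.2965,1.601]
im,cam=wrist("w12")
for n in("tile","tile_left","tile_right"):
    for d in ctrl.silhouettes(n,"wrist")[:3]: print(n,round(d["conf"],2),d["mask"].sum(),cv2.boundingRect(d["mask"].astype(np.uint8)))
for k,n in((0,"tile"),(-.058,"left"),(.058,"right")):
    m=render(v,cam,[(k-.006,k+.006,-.03,.03,.012,.142)])>.5;print("model",n,cv2.boundingRect(m.astype(np.uint8)))
    P=np.array([[k+a,b,.142] for a in(-.006,.006) for b in(-.03,.03)]);print("  top face",proj(pose(v,P),cam).round(1).tolist())
i=ctrl.get_image("scene");c=campose(i)
d=ctrl.silhouettes("tile","scene")
for e in d[:2]:print("scene",round(e["conf"],2),cv2.boundingRect(e["mask"].astype(np.uint8)))
print(cv2.boundingRect((render([.509,.299,1.61],c,[(-.006,.006,-.03,.03,.012,.142)])>.5).astype(np.uint8)))
E
```

```text
tile 0.94 1142 (243, 141, 17, 76)
tile_right 0.72 2153 (297, 141, 34, 78)
model tile (244, 131, 15, 89)
  top face [[244.1, 219.1], [243.6, 148.4], [258.3, 219.1], [258.7, 148.4]]
model left (171, 131, 38, 89)
  top face [[175.6, 219.1], [170.7, 148.4], [189.8, 219.1], [185.8, 148.4]]
model right (294, 131, 38, 89)
  top face [[312.6, 219.1], [316.5, 148.4], [326.7, 219.1], [331.6, 148.4]]
scene 0.7 (323, 228, 17, 23)
(317, 226, 24, 37)
```

The tile stands in the middle slot where the model predicts, with its top face at the right height, and it's clear of the gripper. Handing in.

```bash
python3 -c "
from cell import ctrl
print(ctrl.sign_off())"
```

```text
the job is handed in; nothing more can be done
None
```

The tile was laid on the far rest against its lip and released, then re-gripped by its upper end and stood fully down in the rack's middle slot; the highest finger force I read was 31.1 N, and I handed in at about 30 s.

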